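# Change over the clip drying rack

## Task

Change the drying rack over. First turn the valve on the end of its air bar fully shut (handle square across the bar), then take every dry clip off the bar and stand it on its feet in the tray; after that hang every primed clip standing on the bench astride the bar between the posts, at least a finger's width (15 mm) clear of one another, and last of all set the valve half open, its handle at 45 degrees on the middle mark. Leave the bystanders where they are (sanding block, tape measure, paint tin).

Things in the scene. Friction and masses are not known exactly. Their poses are not given: they have to be found in the camera images.
- rack: fixed drying rack: base plate 100 (x) x 280 (y) x 8 mm, two grey posts at y = +120 and -120 mm (16 mm thick, tops 144 mm above the bench) carrying a round steel air bar along y, 18 mm in diameter, axis 130 mm above the bench; beyond the -y post it runs on into a brass ball valve. Origin on the bench under the middle of the bar, z up
- bar_mid (a point): middle of the bar between the two posts, on the bar's axis (130 mm above the bench); axes as the rack: y along the bar, z up. The bar's free length reaches from y = -112 to +112 mm. Behind the rack stands a tall drawer cabinet (531 mm; front face at world x = 0.635 m, left side at y = 0.25 m): keep the wrist clear of it when going to and from the left end of the bench.
- valve_axis (a point): point on the vertical turning axis of the valve's handle, 173 mm above the bench, in the upper half of the handle (a good height for the point between the finger pads), 170 mm from bar_mid along the rack's -y; axes as the rack
- air_valve (a joint): angle of the valve's black tee handle (bar 60 long, 10 thick, 24 mm tall, top 182 mm above the bench) over a round plate (80 mm across, top at 151 mm) with marks for shut, half, open. 0 = shut, along the rack's x, square across the bar; grows counter-clockwise from above to 1.571 = open, in line with the bar; 0.785 = half. Stiff (0.06 N m), stays put. Starts at 0.45 to 1.5.
- tray: flat steel tray to the right of the rack, fixed, 130 (x) x 180 (y) x 22 mm, walls and floor about 4 mm thick; origin at the centre of its underside, inner floor 4 mm above that, open on top; a caulk gun leans just behind its right half
- dry_1: grey omega-shaped steel pipe saddle clip, 72 (x) x 32 (y, strap width) x 60 mm tall: 4 mm strap bent to two upright legs (48 mm over their outsides, 40 inside, straight to 45 mm up), a low arch above, 12 mm feet turned out below; open along y and beneath. Origin: between the feet, underside; z up. Dry: hangs over the bar at the start; 1 or 2 such.
- dry_2: grey omega-shaped steel pipe saddle clip, 72 (x) x 32 (y, strap width) x 60 mm tall: 4 mm strap bent to two upright legs (48 mm over their outsides, 40 inside, straight to 45 mm up), a low arch above, 12 mm feet turned out below; open along y and beneath. Origin: between the feet, underside; z up. Dry: hangs over the bar at the start; 1 or 2 such.
- wet_1: grey omega-shaped steel pipe saddle clip, 72 (x) x 32 (y, strap width) x 60 mm tall: 4 mm strap bent to two upright legs (48 mm over their outsides, 40 inside, straight to 45 mm up), a low arch above, 12 mm feet turned out below; open along y and beneath. Origin: between the feet, underside; z up. Primed: stands on the bench left of the rack; 2 or 3 such.
- wet_2: grey omega-shaped steel pipe saddle clip, 72 (x) x 32 (y, strap width) x 60 mm tall: 4 mm strap bent to two upright legs (48 mm over their outsides, 40 inside, straight to 45 mm up), a low arch above, 12 mm feet turned out below; open along y and beneath. Origin: between the feet, underside; z up. Primed: stands on the bench left of the rack; 2 or 3 such.
- wet_3: grey omega-shaped steel pipe saddle clip, 72 (x) x 32 (y, strap width) x 60 mm tall: 4 mm strap bent to two upright legs (48 mm over their outsides, 40 inside, straight to 45 mm up), a low arch above, 12 mm feet turned out below; open along y and beneath. Origin: between the feet, underside; z up. Primed: stands on the bench left of the rack; 2 or 3 such.
- dry_1_crown (a point): underside of the crown of dry_1's arch, 56 mm above its origin, axes as the clip; best gripped across the outside of the legs, fingers closing along the clip's x, pads 20 to 25 mm below this point; when the clip hangs on the bar this point is 9 mm above the bar's axis
- dry_2_crown (a point): underside of the crown of dry_2's arch, 56 mm above its origin, axes as the clip; best gripped across the outside of the legs, fingers closing along the clip's x, pads 20 to 25 mm below this point; when the clip hangs on the bar this point is 9 mm above the bar's axis
- wet_1_crown (a point): underside of the crown of wet_1's arch, 56 mm above its origin, axes as the clip; best gripped across the outside of the legs, fingers closing along the clip's x, pads 20 to 25 mm below this point; when the clip hangs on the bar this point is 9 mm above the bar's axis
- wet_2_crown (a point): underside of the crown of wet_2's arch, 56 mm above its origin, axes as the clip; best gripped across the outside of the legs, fingers closing along the clip's x, pads 20 to 25 mm below this point; when the clip hangs on the bar this point is 9 mm above the bar's axis
- wet_3_crown (a point): underside of the crown of wet_3's arch, 56 mm above its origin, axes as the clip; best gripped across the outside of the legs, fingers closing along the clip's x, pads 20 to 25 mm below this point; when the clip hangs on the bar this point is 9 mm above the bar's axis
- sanding_block: cork sanding block, 64x102x29 mm, a bystander; origin at the centre of its underside
- tape_measure: black and red tape measure, 61x86x38 mm, a bystander; origin at the centre of its underside
- paint_tin: small round paint tin, 75 mm across, 66 mm tall, a bystander; origin at the centre of its underside
There are look-alikes about, which are no part of the job. What is shaped like the wet_1 but blue is not meant.

How it is judged:
By the outcome, as a careful person would: the job done as asked, in the order asked, and still so for the second after the job is handed in, with the robot touching nothing.
Of dry_1, dry_2 only 1 to 2 are there at a start; the rules pass over those that are not, and their reading is None.
Of wet_1, wet_2, wet_3 only 2 to 3 are there at a start; the rules pass over those that are not, and their reading is None.
At some moment in a run one of wet_1, wet_2, wet_3 may be knocked a few centimetres aside while the robot is not near it.
It also fails if it takes over 210 s, if anything falls off the work surface, if the arm or the gripper's body presses on something with over 40 N, if the wrist force passes 120 N, or if a joint passes its speed limit or range.

## Robot

A 7-joint arm with a two-finger parallel gripper is mounted at the origin on a cart in front of the work surface, level with it; the furniture and walls round the work are solid. World frame = base frame: x ahead of the robot, y to its left, z up, the work surface at z = 0. Lengths are in m, angles in rad, forces in N, time in s.
With the tool pointing down it reaches from about 0.4 to 0.85 m from the base axis. Payload 10.4 kg.
Tool frame: the origin (TCP) lies at the very end of the fingers, on their centre line; the grasp point (between the pads) lies 19 mm behind it; z points along the fingers, x is the direction in which the jaws open and shut, and the axes are right-handed (so a half turn about z gives the same grasp; the last joint's range is limited). The gripper opens to 87 mm and grips with 3 to 60 N. Pads are 19 mm wide; open, the fingers measure 117 mm over their backs; the gripper's body (75 mm by 190 mm) begins 51 mm behind the grasp point.
Start: joints at [-1.338, 0.332, -0.065, 1.46, 0.022, 1.35, -0.088], TCP at [0.158, 0.605, 0.223] pointing down, gripper open.
Joint ranges: [-2.6, 2.6], [-0.5, 2.12], [-1.47, 1.34], [0.16, 2.42], [-1.27, 4.41], [0.06, 2.06], [-2.6, 2.6]. Speed limits (rad/s): [2.22, 2.22, 2.79, 2.79, 3.14, 3.14, 3.14].

## Interface

Orientations are given as a 3x3 rotation matrix whose columns are the frame's x, y, z axes.
In Python, from bench import * gives the robot as it stands.
- The arm moves only by the shell command python3 -m inch 'ROWS' [FORCE]. ROWS is JSON, a list of rows, each an object with "slide": the shift along the tool's x, y, z in m, a list of three; "twist": the turn about the tool's z in degrees; "claw": the finger opening in m, from 0 to 0.087. In form: [{"slide": [tx, ty, tz], "twist": twist, "claw": claw}, ...]. A call has exactly 8 rows; each row is the pose to reach, as a shift and turn from the pose measured when the call began, along the tool's axes at that moment; what a row does not reach only later rows make up. A row lasts 1/10 s, in which the tool goes at most 50 mm and 8.59 degrees, less where a joint would pass 70% of its speed; a pose out of reach is approached as far as the arm can. A call with a gripper value outside its range is refused whole. The fingers move at their own pace and stop on an object; FORCE is the grip in N (left out, the last holds). Time passes only in rows, so rows that repeat a pose let the fingers close, or fill a call up. It gives the time, the measured TCP pose, the force and the opening at its end, in the units of the state.
- get_obs(): the state, without advancing time (a new reading comes with each control period).
- grab_frame(name): name is "scene" or "top" or "wrist"; returns a dict with "image" (420x560x3 uint8, red, green, blue), "fx", "fy", "cx", "cy" (pixels), "xyz" and "rotation" of the camera in the world; the wrist camera has in their place "mount" (4x4, takes a point from camera to tool coordinates, whose origin is the TCP and whose axes are the tool frame's). Camera axes: x right, y down, z forward; pixel columns grow to the right and rows downward; lengths in m; the calibration is good to about 2 mm. A picture is of the moment at which its call begins: read the wrist's pose just before it. There is no depth.
- sign_off(): hands the job in, once; it reports no verdict.
The state is a dict: "time_s": time; "joints": joint angles; "dq": joint speeds; "joint_efforts": joint torques, N m; "eef_pos": TCP position; "eef_rot": TCP orientation; "force": force on the tool from outside, world axes, zero at the start; "torque": the same for the moment, N m; "gripper_width": finger opening in m.
Only numpy, scipy, OpenCV 4.12 (cv2) and the standard library are available. Lean on these libraries where they do the work, as an engineer would, in place of code of your own. Each camera call takes 0.05 s, during which the arm holds its last target. There are 200 camera calls.

## Working session

There is one attempt and no reset: what is moved stays moved. The work goes in short steps, Python scripts to look and compute and a shell command to move; the robot and the scene stay as the last step left them, time stands still between calls to the robot, and variables do not carry over. Pictures are saved under pics/ and viewed, about 12 in all and at most 16, crops included, and the job is handed in when it is done.

```bash
ls; mkdir -p pics
python3 - <<'E'
from bench import *
import cv2,json
o=get_obs();print({k:(v if not hasattr(v,'round') else v.round(4).tolist() if hasattr(v,'tolist') else v) for k,v in o.items()})
for n in ('scene','top'):
    f=grab_frame(n);cv2.imwrite(f'pics/{n}0.png',cv2.resize(f['image'][:,:,::-1],(800,600),interpolation=cv2.INTER_CUBIC))
    print(n,{k:f[k] for k in f if k!='image'})
E
```

```text
pics
{'time_s': 0.0, 'joints': [-1.3376, 0.3329, -0.0647, 1.4609, 0.0216, 1.3499, -0.0885], 'dq': [-0.0016, -0.0002, -0.0004, -0.0006, -0.0014, 0.0001, 0.0006], 'joint_efforts': [-0.0002, -62.3272, 0.0242, -38.9905, -0.0615, 0.0396, 0.0001], 'eef_pos': [0.1581, 0.6043, 0.2218], 'eef_rot': [[0.253, 0.9675, -0.0003], [0.9675, -0.253, -0.0014], [-0.0014, 0.0001, -1.0]], 'force': [-0.3061, -0.2438, -0.6878], 'torque': [0.0172, -0.0122, 0.0558], 'gripper_width': 0.08704320986680437}
scene {'fx': 536.7109637113366, 'fy': 536.7109637113366, 'cx': 269.15168023354124, 'cy': 210.2113427585928, 'xyz': array([-0.43309874,  0.97621238,  1.07452966]), 'rotation': array([[-0.65161705, -0.46752035,  0.59734407],
       [-0.75854285,  0.40454074, -0.51084199],
       [-0.00282099, -0.78598442, -0.61823986]])}
top {'fx': 406.825649670628, 'fy': 406.825649670628, 'cx': 278.5802659102645, 'cy': 206.75646365920974, 'xyz': array([0.42228191, 0.18922688, 1.22833105]), 'rotation': array([[-0.00460083, -0.99802186,  0.06269924],
       [-0.99998805,  0.00469548,  0.00136223],
       [-0.00165394, -0.06269222, -0.99803154]])}
```

View pics/scene0.png

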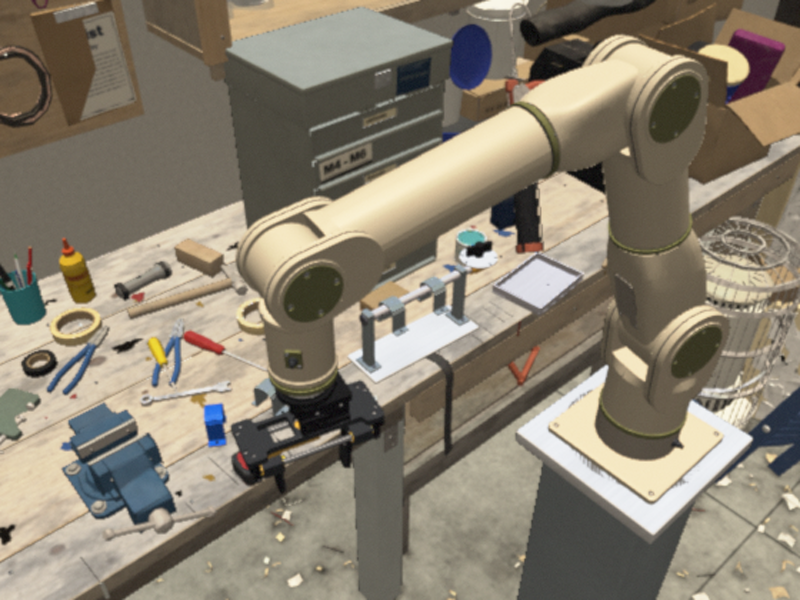

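View pics/top0.png

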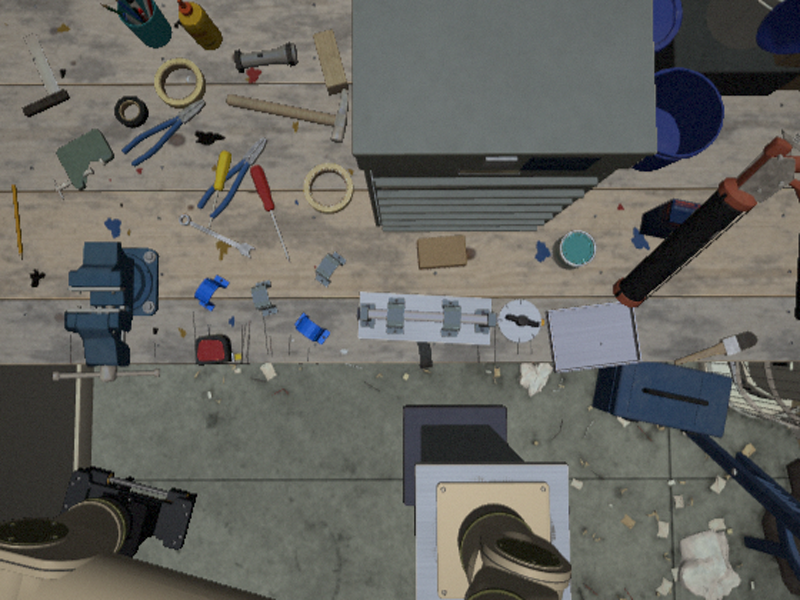

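The scene view shows the rack with two dry clips. In the top view there are two grey primed clips at about (263,297) and (329,267), two blue look-alikes, the valve at (520,320) and the tray at (593,336). Next is an enlarged crop.

```bash
cat > h.py <<'E'
from bench import *
import cv2,numpy as np
def ray(f,u,v,z,o=None):
    """world point at height z on pixel (u,v)"""
    d=np.array([(u-f['cx'])/f['fx'],(v-f['cy'])/f['fy'],1])
    if 'mount' in f:
        M=np.array(f['mount']);R=np.array(o['eef_rot']);d=R@M[:3,:3]@d;c=np.array(o['eef_pos'])+R@M[:3,3]
    else: d=np.array(f['rotation'])@d;c=np.array(f['xyz'])
    return c+d*(z-c[2])/d[2]
def crop(f,u0,v0,u1,v1,name,s):
    im=cv2.resize(f['image'][v0:v1,u0:u1,::-1],None,fx=s,fy=s,interpolation=cv2.INTER_CUBIC);cv2.imwrite(f'pics/{name}.png',im);print(name,im.shape)
def delta(xyz,o=None):
    o=o or get_obs();return (np.array(o['eef_rot']).T@(np.array(xyz)-np.array(o['eef_pos']))).round(4)
def st():
    o=get_obs();R=np.array(o['eef_rot']);print('t',round(o['time_s'],2),'p',np.round(o['eef_pos'],4),'xang',round(np.degrees(np.arctan2(R[1,0],R[0,0])),2),'tilt',R[:,2].round(4),'F',np.round(o['force'],1),'w',round(o['gripper_width'],4),'q',np.round(o['joints'],2));return o
E
python3 - <<'E'
from h import *
f=grab_frame('top')
a=f['image']
im=np.vstack([cv2.resize(a[170:255,120:290,::-1],(800,400),interpolation=cv2.INTER_CUBIC)[:, :],cv2.resize(a[195:265,245:455,::-1],(800,267),interpolation=cv2.INTER_CUBIC)])
im=im[:600] if im.shape[0]<=600 else cv2.resize(im,(720,600)); 
cv2.imwrite('pics/c1.png',im)
E
```

```text
(no output)
```

View pics/c1.png

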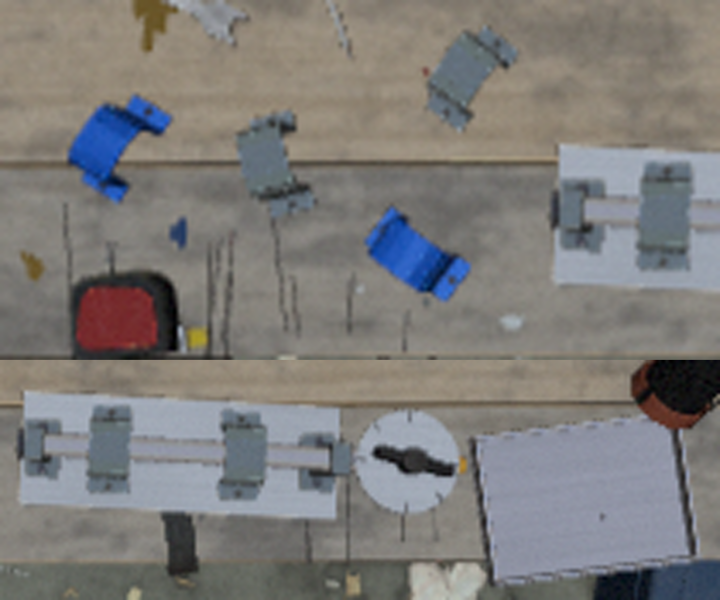

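The crop shows both wet clips, at crop (265,163) and (470,75). The rack base corners, both dry clips, the valve handle and the tray corners are also readable. Now I'll compute poses.

Run:
```python
from h import *
f=grab_frame('top')
A=lambda X,Y,z: ray(f,120+X/4.235,170+Y/4.233,z)
B=lambda X,Y,z: ray(f,245+X/3.4286,195+(Y-360)/3.431,z)
c=[B(*p,.008) for p in((24,392),(340,407),(335,518),(19,505))]
m=np.mean(c,0);d=(c[0]-c[1]+c[3]-c[2]);print('rack',m,'L',np.linalg.norm(d)/2,'yaw of y',np.degrees(np.arctan2(d[1],d[0])))
for n,p in dict(d1=(110,448,.143),d2=(243,455,.143),valvetop=(414,460,.182),h1=(375,452,.182),h2=(453,468,.182),plate=(407,461,.151)).items():print(n,B(*p))
c=[B(*p,.022) for p in((473,438),(677,416),(695,555),(492,583))];print('tray',np.mean(c,0),np.degrees(np.arctan2(*(c[0]-c[1]+c[3]-c[2])[1::-1])))
for n,p in dict(wAcrown=(265,163,.058),wAf1=(268,125,.004),wAf2=(293,205,.004),wBcrown=(468,80,.058),wBf1=(500,48,.004),wBf2=(445,112,.004),blueB=(412,250,.058)).items():print(n,A(*p))
u=c=None
st()
f=grab_frame('wrist');print(f['mount'],f['fx'],f['cx'],f['cy'])
```

```text
rack [0.45051356 0.13489742 0.008     ] L 0.2765196011894947 yaw of y 87.19902084394447
d1 [0.45335664 0.19487262 0.143     ]
d2 [0.44743747 0.09147505 0.143     ]
valvetop [ 0.44219695 -0.03309089  0.182     ]
h1 [ 0.44832067 -0.00397321  0.182     ]
h2 [ 0.43607819 -0.06218499  0.182     ]
plate [ 0.44204163 -0.03426503  0.151     ]
tray [ 0.41204339 -0.21326586  0.022     ] 96.69993452863284
wAcrown [0.49205142 0.46760856 0.058     ]
wAf1 [0.52241865 0.4785902  0.004     ]
wAf2 [0.46524848 0.46023252 0.004     ]
wBcrown [0.54818522 0.3295604  0.058     ]
wBf1 [0.57688331 0.31321759 0.004     ]
wBf2 [0.53112732 0.35238026 0.004     ]
blueB [0.43242582 0.36723505 0.058     ]
t 0.2 p [0.1581 0.6045 0.2221] xang 75.35 tilt [-2.e-04 -8.e-04 -1.e+00] F [-0.   0.6  0.3] w 0.0874 q [-1.34  0.33 -0.06  1.46  0.02  1.35 -0.09]
[[ 9.99999821e-01  5.50927187e-04  2.32672449e-04  1.20889025e-03]
 [-5.94710268e-04  9.57103525e-01  2.89745560e-01 -7.96789641e-02]
 [-6.30629148e-05 -2.89745647e-01  9.57103681e-01 -1.63384421e-01]
 [ 0.00000000e+00  0.00000000e+00  0.00000000e+00  1.00000000e+00]] 346.61146738991164 280.16225216590703 210.02860573341133
```

```bash
python3 -m inch '[{"slide":[0,0,-0.04],"twist":0,"claw":0.06},{"slide":[-0.04,0.03,-0.08],"twist":6,"claw":0.06},{"slide":[-0.08,0.06,-0.08],"twist":12,"claw":0.06},{"slide":[-0.12,0.09,-0.08],"twist":20,"claw":0.06},{"slide":[-0.16,0.12,-0.08],"twist":28,"claw":0.06},{"slide":[-0.20,0.15,-0.08],"twist":36,"claw":0.06},{"slide":[-0.23,0.18,-0.08],"twist":40,"claw":0.06},{"slide":[-0.25,0.20,-0.08],"twist":44,"claw":0.06}]' 40
python3 - <<'E'
from h import *
st();print(delta([.442,-.035,.28]))
E
```

```text
time_s: 1.05
eef_pos: [0.2897, 0.3089, 0.3027]
eef_rot: [[0.857, 0.515, 0.0], [0.515, -0.857, 0.0], [0.0, -0.0, -1.0]]
force: [0.5, 0.4, 0.4]
gripper_width: 0.0598
t 1.05 p [0.2897 0.3089 0.3027] xang 31.01 tilt [ 2.e-04  2.e-04 -1.e+00] F [0.5 0.4 0.4] w 0.0598 q [-1.1  -0.16  0.15  1.82  0.02  1.48 -0.41]
[-0.0467  0.3732  0.0226]
```

```bash
python3 -m inch '[{"slide":[-0.005,0.045,0],"twist":6,"claw":0.06},{"slide":[-0.01,0.09,0],"twist":12,"claw":0.06},{"slide":[-0.015,0.14,0],"twist":19,"claw":0.06},{"slide":[-0.025,0.19,0.01],"twist":26,"claw":0.06},{"slide":[-0.03,0.24,0.02],"twist":33,"claw":0.06},{"slide":[-0.04,0.28,0.02],"twist":38,"claw":0.06},{"slide":[-0.045,0.31,0.02],"twist":43,"claw":0.06},{"slide":[-0.047,0.32,0.02],"twist":43,"claw":0.06}]'
python3 - <<'E'
from h import *
o=st();print(delta([.442,-.035,.28]))
f=grab_frame('wrist');crop(f,0,0,560,420,'w1',1.42)
E
```

```text
time_s: 1.85
eef_pos: [0.4149, 0.0073, 0.2828]
eef_rot: [[0.977, -0.215, 0.001], [-0.215, -0.977, 0.001], [0.001, -0.001, -1.0]]
force: [-0.4, 0.0, 0.1]
gripper_width: 0.06
t 1.85 p [0.4149 0.0073 0.2828] xang -12.39 tilt [ 7.e-04  6.e-04 -1.e+00] F [-0.4  0.   0.1] w 0.06 q [-0.76 -0.24  0.54  1.89  0.12  1.45 -0.46]
[0.0355 0.0355 0.0028]
w1 (596, 795, 3)
```

View pics/w1.png

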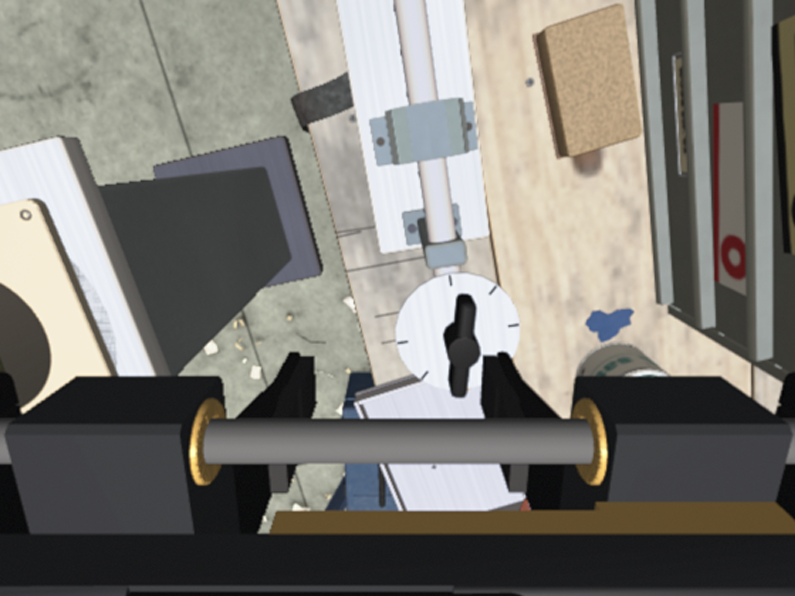

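The wrist view shows the valve handle from (464,297) to (458,394) with the hub at (462,347), the bar running (411,5) to (444,235), and the near dry clip at (430,131).

Run:
```python
from h import *
o=get_obs();f=grab_frame('wrist')
P=lambda X,Y,z: ray(f,X/1.42,Y/1.42,z,o)
a,b,c=P(464,297,.182),P(458,394,.182),P(462,347,.182)
ang=lambda v:np.degrees(np.arctan2(v[1],v[0]))
print('handle',a,b,c,ang(a-b))
p,q=P(411,5,.130),P(437,190,.130);print('bar',p,q,ang(p-q))
print('plate',P(457,333,.151)); print('dry',P(430,131,.143),'feet',P(381,140,.087),P(470,125,.087))
print(delta([.442,-.035,.156],o))
```

```text
handle [0.45181297 0.00150812 0.182     ] [ 0.43790121 -0.05720923  0.182     ] [ 0.44547292 -0.02799088  0.182     ] 76.67083404395513
bar [0.45613839 0.16196801 0.13      ] [0.45119813 0.05760866 0.13      ] 87.28969933331628
plate [ 0.44557729 -0.03126129  0.151     ]
dry [0.45277141 0.09279977 0.143     ] feet [0.42214638 0.09528532 0.087     ] [0.48426562 0.09196369 0.087     ]
[0.0354 0.036  0.1267]
```

```bash
python3 -m inch '[{"slide":[0.0375,0.0325,0],"twist":0,"claw":0.06},{"slide":[0.0375,0.0325,0.03],"twist":0,"claw":0.06},{"slide":[0.0375,0.0325,0.07],"twist":0,"claw":0.06},{"slide":[0.0375,0.0325,0.10],"twist":0,"claw":0.06},{"slide":[0.0375,0.0325,0.12],"twist":0,"claw":0.06},{"slide":[0.0375,0.0325,0.126],"twist":0,"claw":0.06},{"slide":[0.0375,0.0325,0.126],"twist":0,"claw":0.06},{"slide":[0.0375,0.0325,0.126],"twist":0,"claw":0.06}]'
python3 - <<'E'
from h import *
o=st()
f=grab_frame('wrist');crop(f,0,0,560,420,'w2',1.42)
E
```

```text
time_s: 2.75
eef_pos: [0.445, -0.0292, 0.1577]
eef_rot: [[0.978, -0.207, 0.001], [-0.207, -0.978, 0.001], [0.001, -0.001, -1.0]]
force: [-0.5, 0.3, -0.4]
gripper_width: 0.06
t 2.75 p [ 0.445  -0.0292  0.1577] xang -11.96 tilt [ 1.4e-03  9.0e-04 -1.0e+00] F [-0.5  0.3 -0.4] w 0.06 q [-0.73 -0.06  0.68  2.03  0.04  1.16 -0.27]
w2 (596, 795, 3)
```

View pics/w2.png

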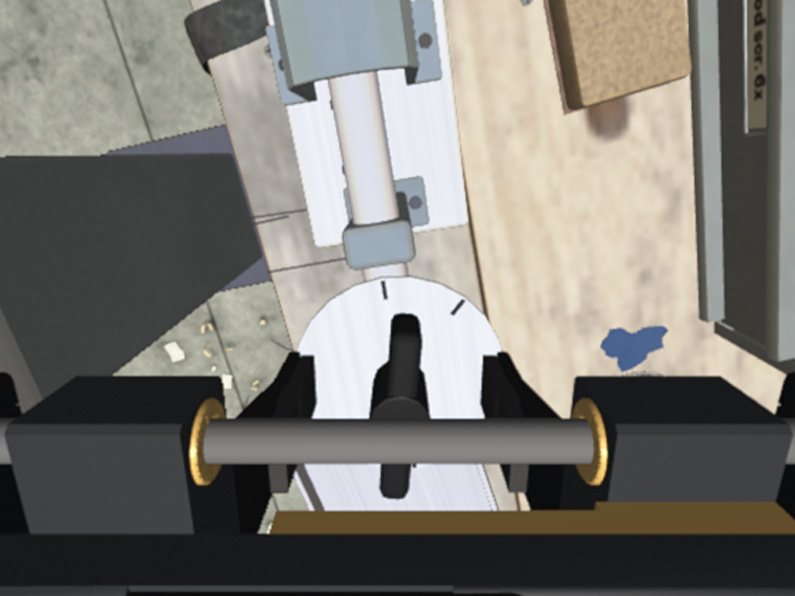

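The handle is centred between the fingers, with its ends at (405,318) and (396,495). I'll work out the residual offset.

Run:
```python
from h import *
o=get_obs();f=grab_frame('wrist')
P=lambda X,Y,z: ray(f,X/1.42,Y/1.42,z,o)
a,b=P(405,318,.182),P(396,495,.182);v=a-b
print(a,b,(a+b)/2,np.linalg.norm(v),np.degrees(np.arctan2(v[1],v[0])));print(delta((a+b)/2,o))
p,q=P(352,80,.130),P(377,205,.130);print(p,q);print('plate top mark',P(384,290,.151),P(458,307,.151))
```

```text
[0.45422764 0.00211022 0.182     ] [ 0.43850693 -0.05885383  0.182     ] [ 0.44636728 -0.0283718   0.182     ] 0.06295836936179097 75.54023874609757
[ 0.001  -0.0012 -0.0242]
[0.45107057 0.07650683 0.13      ] [0.45014545 0.03149837 0.13      ]
plate top mark [0.44728841 0.00350793 0.151     ] [ 0.47221658 -0.00833901  0.151     ]
```

```bash
python3 -m inch '[{"slide":[0.001,0,0.001],"twist":0,"claw":0.05},{"slide":[0.001,0,0.001],"twist":0,"claw":0.03},{"slide":[0.001,0,0.001],"twist":0,"claw":0.015},{"slide":[0.001,0,0.001],"twist":0,"claw":0.005},{"slide":[0.001,0,0.001],"twist":0,"claw":0.005},{"slide":[0.001,0,0.001],"twist":0,"claw":0.005},{"slide":[0.001,0,0.001],"twist":4,"claw":0.005},{"slide":[0.001,0,0.001],"twist":8,"claw":0.005}]' 30; python3 -c "
from h import *
st()"
```

```text
time_s: 3.65
eef_pos: [0.4459, -0.0296, 0.1568]
eef_rot: [[0.939, -0.344, 0.001], [-0.344, -0.939, 0.001], [0.001, -0.002, -1.0]]
force: [0.5, 0.5, 0.7]
gripper_width: 0.01
t 3.65 p [ 0.4459 -0.0296  0.1568] xang -20.15 tilt [ 0.0013  0.0013 -1.    ] F [0.5 0.5 0.7] w 0.01 q [-0.72 -0.05  0.68  2.03  0.04  1.16 -0.41]
```

```bash
python3 -m inch '[{"slide":[0,0,0],"twist":8,"claw":0.005},{"slide":[0,0,0],"twist":16,"claw":0.005},{"slide":[0,0,0],"twist":24,"claw":0.005},{"slide":[0,0,0],"twist":32,"claw":0.005},{"slide":[0,0,0],"twist":40,"claw":0.005},{"slide":[0,0,0],"twist":48,"claw":0.005},{"slide":[0,0,0],"twist":56,"claw":0.005},{"slide":[0,0,0],"twist":62,"claw":0.005}]'; python3 -c "
from h import *
o=st();print(-92.75,o['torque'])"
```

```text
time_s: 4.45
eef_pos: [0.4475, -0.0318, 0.1569]
eef_rot: [[0.13, -0.992, 0.005], [-0.992, -0.13, -0.002], [0.002, -0.005, -1.0]]
force: [10.8, -9.5, -9.1]
gripper_width: 0.0101
t 4.45 p [ 0.4475 -0.0318  0.1569] xang -82.55 tilt [ 0.0053 -0.0017 -1.    ] F [10.8 -9.5 -9.1] w 0.0101 q [-0.68 -0.05  0.64  2.02  0.03  1.15 -1.49]
-92.75 [-2.17705338 -2.36393334  0.12131134]
```

```bash
python3 -m inch '[{"slide":[0,0,0],"twist":4,"claw":0.005},{"slide":[0,0,0],"twist":8,"claw":0.005},{"slide":[0,0,0],"twist":10.5,"claw":0.005},{"slide":[0,0,0],"twist":10.5,"claw":0.005},{"slide":[0,0,0],"twist":10.5,"claw":0.005},{"slide":[0,0,0],"twist":10.5,"claw":0.03},{"slide":[0,0,0],"twist":10.5,"claw":0.05},{"slide":[0,0,-0.03],"twist":10.5,"claw":0.06}]'; python3 -c "
from h import *
o=st();print(-92.75,o['torque'])"
```

```text
time_s: 5.25
eef_pos: [0.4452, -0.0313, 0.1845]
eef_rot: [[-0.052, -0.999, -0.001], [-0.999, 0.052, -0.003], [0.003, 0.0, -1.0]]
force: [0.7, -0.4, -0.7]
gripper_width: 0.0263
t 5.25 p [ 0.4452 -0.0313  0.1845] xang -92.98 tilt [-5.0e-04 -2.8e-03 -1.0e+00] F [ 0.7 -0.4 -0.7] w 0.0263 q [-0.68 -0.08  0.63  1.99  0.05  1.22 -1.7 ]
-92.75 [-0.01971735  0.12532176 -0.05520969]
```

```bash
python3 -m inch '[{"slide":[0,0,-0.04],"twist":0,"claw":0.075},{"slide":[0,0,-0.08],"twist":-8,"claw":0.075},{"slide":[-0.03,0,-0.09],"twist":-16,"claw":0.075},{"slide":[-0.07,0,-0.09],"twist":-24,"claw":0.075},{"slide":[-0.10,0,-0.09],"twist":-32,"claw":0.075},{"slide":[-0.11,0,-0.09],"twist":-40,"claw":0.075},{"slide":[-0.11,0,-0.09],"twist":-48,"claw":0.075},{"slide":[-0.11,0,-0.09],"twist":-56,"claw":0.075}]'; python3 -c "
from h import *
o=st();print(delta([.4515,.05,.25]))"
```

```text
time_s: 6.05
eef_pos: [0.4507, 0.0797, 0.2741]
eef_rot: [[0.804, -0.595, -0.001], [-0.595, -0.804, -0.003], [0.001, 0.003, -1.0]]
force: [-0.3, 0.4, -0.2]
gripper_width: 0.0745
t 6.05 p [0.4507 0.0797 0.2741] xang -36.53 tilt [-0.001  -0.0027 -1.    ] F [-0.3  0.4 -0.2] w 0.0745 q [-0.86 -0.11  0.54  1.82  0.06  1.42 -0.96]
[0.0183 0.0233 0.0242]
```

```bash
python3 -m inch '[{"slide":[0,0,0],"twist":-8,"claw":0.075},{"slide":[0,0,0],"twist":-16,"claw":0.075},{"slide":[0,0,0],"twist":-24,"claw":0.075},{"slide":[0,0,0],"twist":-32,"claw":0.075},{"slide":[0,0,0],"twist":-34,"claw":0.075},{"slide":[0,0,0],"twist":-34,"claw":0.075},{"slide":[0,0,0],"twist":-34,"claw":0.075},{"slide":[0,0,0],"twist":-34,"claw":0.075}]'
python3 - <<'E'
from h import *
o=st()
f=grab_frame('wrist');crop(f,0,0,560,420,'w3',1.42)
E
```

```text
time_s: 6.85
eef_pos: [0.4506, 0.0798, 0.2741]
eef_rot: [[0.999, -0.045, -0.001], [-0.045, -0.999, -0.003], [-0.001, 0.003, -1.0]]
force: [-0.1, -0.0, 0.1]
gripper_width: 0.0748
t 6.85 p [0.4506 0.0798 0.2741] xang -2.57 tilt [-0.0011 -0.0026 -1.    ] F [-0.1 -0.   0.1] w 0.0748 q [-0.89 -0.11  0.58  1.82  0.06  1.42 -0.37]
w3 (596, 795, 3)
```

View pics/w3.png

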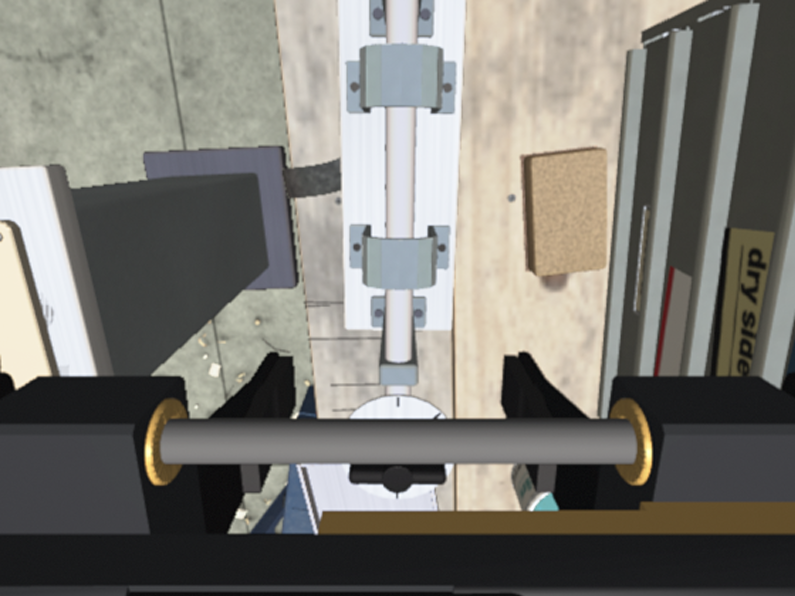

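The view confirms the valve handle is square to the bar at (398,475). The near dry clip's crown is at (400,263) and the far one's at (401,77).

Run:
```python
from h import *
o=get_obs();f=grab_frame('wrist')
P=lambda X,Y,z: ray(f,X/1.42,Y/1.42,z,o)
for n,p in dict(near=(400,263,.143),nl=(364,263,.132),nr=(437,263,.132),nf1=(357,245,.087),nf2=(444,245,.087),far=(401,77,.143),ff1=(354,86,.087),ff2=(448,86,.087),bar0=(402,10,.13),bar1=(398,350,.13),h1=(350,475,.182),h2=(446,475,.182)).items():print(n,P(*p).round(4))
print(delta(P(400,263,.143),o))
```

```text
near [0.4528 0.0936 0.143 ]
nl [0.4299 0.0921 0.132 ]
nr [0.4762 0.0901 0.132 ]
nf1 [0.422  0.0954 0.087 ]
nf2 [0.4847 0.0927 0.087 ]
far [0.4578 0.1981 0.143 ]
ff1 [0.4273 0.2011 0.087 ]
ff2 [0.4891 0.1984 0.087 ]
bar0 [0.46   0.2338 0.13  ]
bar1 [0.4488 0.0307 0.13  ]
h1 [ 0.417  -0.0282  0.182 ]
h2 [ 0.4754 -0.0307  0.182 ]
[ 0.0017 -0.0143  0.1311]
```

```bash
python3 -m inch '[{"slide":[0.0018,-0.0137,0.04],"twist":0,"claw":0.075},{"slide":[0.0018,-0.0137,0.08],"twist":0,"claw":0.075},{"slide":[0.0018,-0.0137,0.12],"twist":0,"claw":0.075},{"slide":[0.0018,-0.0137,0.155],"twist":0,"claw":0.075},{"slide":[0.0018,-0.0137,0.17],"twist":0,"claw":0.075},{"slide":[0.0018,-0.0137,0.176],"twist":0,"claw":0.075},{"slide":[0.0018,-0.0137,0.176],"twist":0,"claw":0.06},{"slide":[0.0018,-0.0137,0.176],"twist":0,"claw":0.044}]' 25; python3 -m inch '[{"slide":[0,0,0],"twist":0,"claw":0.04},{"slide":[0,0,0],"twist":0,"claw":0.04},{"slide":[0,0,0],"twist":0,"claw":0.04},{"slide":[0,0,-0.02],"twist":0,"claw":0.04},{"slide":[0,0,-0.05],"twist":0,"claw":0.04},{"slide":[0,0,-0.09],"twist":0,"claw":0.04},{"slide":[0,0,-0.12],"twist":0,"claw":0.04},{"slide":[0,0,-0.12],"twist":0,"claw":0.04}]';  python3 -c "
from h import *
o=st()"
```

```text
time_s: 7.75
eef_pos: [0.4535, 0.0931, 0.0991]
eef_rot: [[0.999, -0.045, 0.0], [-0.045, -0.999, -0.002], [0.0, 0.002, -1.0]]
force: [-0.1, -0.4, 0.7]
gripper_width: 0.0656
time_s: 8.55
eef_pos: [0.4555, 0.0939, 0.223]
eef_rot: [[0.999, -0.045, 0.006], [-0.045, -0.999, 0.001], [0.006, -0.002, -1.0]]
force: [0.3, -0.5, -2.5]
gripper_width: 0.0483
t 8.55 p [0.4555 0.0939 0.223 ] xang -2.58 tilt [ 0.0059  0.0014 -1.    ] F [ 0.3 -0.5 -2.5] w 0.0483 q [-0.91 -0.07  0.59  1.89  0.04  1.3  -0.37]
```

```bash
python3 -m inch '[{"slide":[0,0.01,-0.03],"twist":0,"claw":0.04},{"slide":[-0.005,0.05,-0.035],"twist":0,"claw":0.04},{"slide":[-0.01,0.095,-0.035],"twist":-2,"claw":0.04},{"slide":[-0.015,0.14,-0.035],"twist":-4,"claw":0.04},{"slide":[-0.02,0.185,-0.035],"twist":-6,"claw":0.04},{"slide":[-0.025,0.23,-0.03],"twist":-8,"claw":0.04},{"slide":[-0.03,0.27,-0.02],"twist":-9.3,"claw":0.04},{"slide":[-0.03,0.295,-0.01],"twist":-9.3,"claw":0.04}]';  python3 -c "
from h import *
o=st();print(delta([.4125,-.1996,.024]))
f=grab_frame('top');crop(f,290,150,500,300,'t2',3.8)"
```

```text
time_s: 9.35
eef_pos: [0.4107, -0.2025, 0.2315]
eef_rot: [[0.993, 0.115, 0.006], [0.115, -0.993, 0.002], [0.006, -0.002, -1.0]]
force: [0.4, 0.3, -1.1]
gripper_width: 0.048
t 9.35 p [ 0.4107 -0.2025  0.2315] xang 6.59 tilt [ 0.0062  0.0023 -1.    ] F [ 0.4  0.3 -1.1] w 0.048 q [-0.74 -0.2   1.01  1.91  0.17  1.34  0.34]
[ 0.0008 -0.0023  0.2075]
t2 (570, 798, 3)
```

View pics/t2.png

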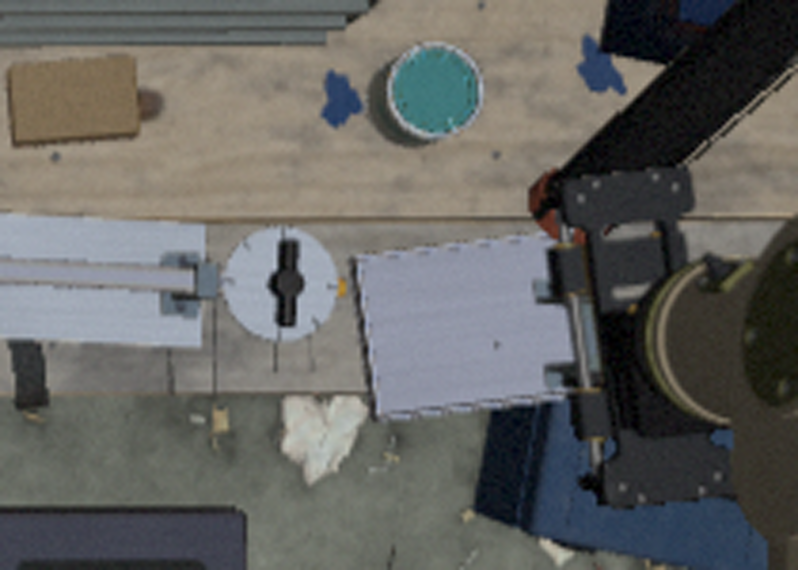

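```bash
python3 -m inch '[{"slide":[0.002,-0.01,0.04],"twist":0,"claw":0.04},{"slide":[0.002,-0.01,0.08],"twist":0,"claw":0.04},{"slide":[0.002,-0.01,0.12],"twist":0,"claw":0.04},{"slide":[0.002,-0.01,0.155],"twist":0,"claw":0.04},{"slide":[0.002,-0.01,0.18],"twist":0,"claw":0.04},{"slide":[0.002,-0.01,0.195],"twist":0,"claw":0.04},{"slide":[0.002,-0.01,0.205],"twist":0,"claw":0.04},{"slide":[0.002,-0.01,0.208],"twist":0,"claw":0.04}]';  python3 -c "
from h import *
o=st()"
```

```text
time_s: 10.2
eef_pos: [0.411, -0.1947, 0.0214]
eef_rot: [[0.994, 0.111, 0.003], [0.111, -0.994, 0.001], [0.003, -0.001, -1.0]]
force: [-2.1, -0.4, 5.9]
gripper_width: 0.0479
t 10.2 p [ 0.411  -0.1947  0.0214] xang 6.39 tilt [ 0.0032  0.0011 -1.    ] F [-2.1 -0.4  5.9] w 0.0479 q [-0.59  0.32  1.05  2.15 -0.37  0.87  0.79]
```

```bash
python3 -m inch '[{"slide":[0,0,0],"twist":0,"claw":0.05},{"slide":[0,0,0],"twist":0,"claw":0.06},{"slide":[0,0,0],"twist":0,"claw":0.07},{"slide":[0,0,0],"twist":0,"claw":0.07},{"slide":[0,0,-0.03],"twist":0,"claw":0.07},{"slide":[0,0,-0.07],"twist":0,"claw":0.07},{"slide":[0,0,-0.12],"twist":0,"claw":0.075},{"slide":[0,0,-0.17],"twist":0,"claw":0.075}]'; python3 -m inch '[{"slide":[0,0,-0.04],"twist":0,"claw":0.075},{"slide":[0,-0.045,-0.07],"twist":1,"claw":0.075},{"slide":[0,-0.09,-0.07],"twist":3,"claw":0.075},{"slide":[0,-0.135,-0.07],"twist":5,"claw":0.075},{"slide":[0,-0.18,-0.07],"twist":7,"claw":0.075},{"slide":[0,-0.225,-0.07],"twist":8,"claw":0.075},{"slide":[0,-0.27,-0.07],"twist":9,"claw":0.075},{"slide":[0,-0.31,-0.07],"twist":9,"claw":0.075}]';  python3 -c "
from h import *
o=st();print(delta([.4585,.1985,.099]))
f=grab_frame('top');crop(f,320,150,460,300,'t3',4)"
```

```text
time_s: 11.0
eef_pos: [0.4105, -0.1928, 0.1698]
eef_rot: [[0.994, 0.114, 0.0], [0.114, -0.994, 0.003], [0.001, -0.003, -1.0]]
force: [1.2, 2.4, -0.4]
gripper_width: 0.0741
time_s: 11.8
eef_pos: [0.3746, 0.117, 0.241]
eef_rot: [[0.999, -0.043, 0.001], [-0.043, -0.999, 0.004], [0.001, -0.004, -1.0]]
force: [1.0, -0.4, -0.2]
gripper_width: 0.0747
t 11.8 p [0.3746 0.117  0.241 ] xang -2.48 tilt [ 0.001   0.0041 -1.    ] F [ 1.  -0.4 -0.2] w 0.0747 q [-0.94 -0.26  0.44  2.01  0.11  1.37 -0.57]
[ 0.0801 -0.0845  0.1425]
t3 (600, 560, 3)
```

```bash
python3 -m inch '[{"slide":[0.03,-0.03,0],"twist":0,"claw":0.075},{"slide":[0.06,-0.06,0],"twist":0,"claw":0.075},{"slide":[0.080,-0.084,0],"twist":0,"claw":0.075},{"slide":[0.080,-0.0845,0.03],"twist":0,"claw":0.075},{"slide":[0.080,-0.0845,0.07],"twist":0,"claw":0.075},{"slide":[0.080,-0.0845,0.11],"twist":0,"claw":0.075},{"slide":[0.080,-0.0845,0.135],"twist":0,"claw":0.075},{"slide":[0.080,-0.0845,0.1425],"twist":0,"claw":0.075}]' 25; python3 -c "
from h import *
o=st()"; python3 -m inch '[{"slide":[0,0,0],"twist":0,"claw":0.06},{"slide":[0,0,0],"twist":0,"claw":0.04},{"slide":[0,0,0],"twist":0,"claw":0.04},{"slide":[0,0,0],"twist":0,"claw":0.04},{"slide":[0,0,0],"twist":0,"claw":0.04},{"slide":[0,0,-0.02],"twist":0,"claw":0.04},{"slide":[0,0,-0.06],"twist":0,"claw":0.04},{"slide":[0,0,-0.10],"twist":0,"claw":0.04}]';  python3 -c "
from h import *
o=st()"
```

```text
time_s: 12.65
eef_pos: [0.4551, 0.2039, 0.0965]
eef_rot: [[0.999, -0.037, -0.002], [-0.037, -0.999, 0.002], [-0.002, -0.002, -1.0]]
force: [0.1, 0.3, 0.5]
gripper_width: 0.0751
t 12.65 p [0.4551 0.2039 0.0965] xang -2.1 tilt [-0.0022  0.0019 -1.    ] F [0.1 0.3 0.5] w 0.0751 q [-0.96  0.18  0.49  1.96 -0.1   1.03 -0.46]
time_s: 13.45
eef_pos: [0.4549, 0.2032, 0.1976]
eef_rot: [[0.999, -0.037, -0.003], [-0.037, -0.999, 0.001], [-0.003, -0.001, -1.0]]
force: [0.6, 0.0, 0.3]
gripper_width: 0.048
t 13.45 p [0.4549 0.2032 0.1976] xang -2.12 tilt [-0.0032  0.001  -1.    ] F [0.6 0.  0.3] w 0.048 q [-0.98  0.06  0.5   1.85 -0.03  1.25 -0.51]
```

View pics/t3.png

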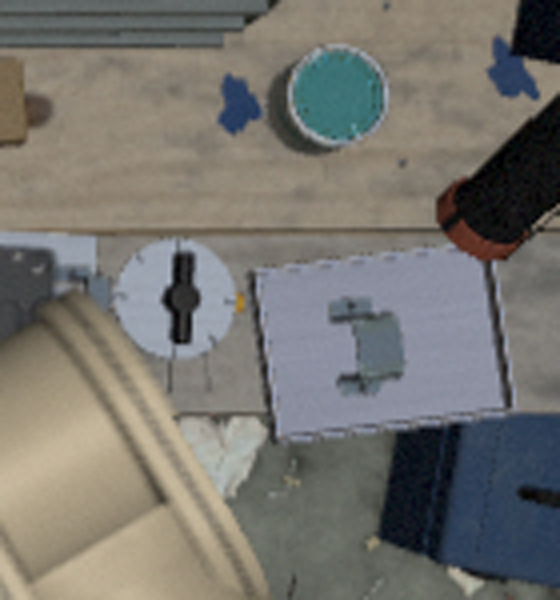

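The first clip stands in the tray, with its feet at (350,308) and (357,384), and there is room to its left. The second clip is gripped. I'll carry it over.

```bash
python3 -m inch '[{"slide":[0,0.0,-0.03],"twist":0,"claw":0.04},{"slide":[-0.005,0.045,-0.055],"twist":0,"claw":0.04},{"slide":[-0.01,0.09,-0.055],"twist":-2,"claw":0.04},{"slide":[-0.015,0.135,-0.055],"twist":-4,"claw":0.04},{"slide":[-0.02,0.18,-0.055],"twist":-6,"claw":0.04},{"slide":[-0.025,0.225,-0.055],"twist":-8,"claw":0.04},{"slide":[-0.03,0.27,-0.055],"twist":-9,"claw":0.04},{"slide":[-0.035,0.315,-0.055],"twist":-9,"claw":0.04}]';  python3 -c "
from h import *
o=st();print(delta([.4056,-.1488,.021]))"
```

```text
time_s: 14.25
eef_pos: [0.4077, -0.1122, 0.2525]
eef_rot: [[0.993, 0.12, -0.003], [0.12, -0.993, 0.002], [-0.002, -0.002, -1.0]]
force: [0.3, -0.9, -1.5]
gripper_width: 0.048
t 14.25 p [ 0.4077 -0.1122  0.2525] xang 6.92 tilt [-0.0027  0.002  -1.    ] F [ 0.3 -0.9 -1.5] w 0.048 q [-0.77 -0.28  0.79  1.94  0.2   1.41  0.1 ]
[-0.006   0.0367  0.2314]
```

```bash
python3 -m inch '[{"slide":[-0.006,0.0367,0.01],"twist":0,"claw":0.04},{"slide":[-0.006,0.0367,0.05],"twist":0,"claw":0.04},{"slide":[-0.006,0.0367,0.09],"twist":0,"claw":0.04},{"slide":[-0.006,0.0367,0.13],"twist":0,"claw":0.04},{"slide":[-0.006,0.0367,0.17],"twist":0,"claw":0.04},{"slide":[-0.006,0.0367,0.20],"twist":0,"claw":0.04},{"slide":[-0.006,0.0367,0.21],"twist":0,"claw":0.04},{"slide":[-0.006,0.0367,0.21],"twist":0,"claw":0.04}]';  python3 -c "
from h import *
o=st();print(delta([.4056,-.1488,.019]))"
```

```text
time_s: 15.05
eef_pos: [0.4043, -0.149, 0.0412]
eef_rot: [[0.993, 0.12, -0.006], [0.12, -0.993, 0.001], [-0.006, -0.001, -1.0]]
force: [-0.0, -0.5, -0.7]
gripper_width: 0.0484
t 15.05 p [ 0.4043 -0.149   0.0412] xang 6.9 tilt [-6.2e-03  7.0e-04 -1.0e+00] F [-0.  -0.5 -0.7] w 0.0484 q [-0.75  0.18  1.08  2.18 -0.2   0.89  0.57]
[ 0.0015 -0.      0.0222]
```

```bash
python3 -m inch '[{"slide":[0.001,0,0.01],"twist":0,"claw":0.04},{"slide":[0.001,0,0.016],"twist":0,"claw":0.04},{"slide":[0.001,0,0.020],"twist":0,"claw":0.04},{"slide":[0.001,0,0.022],"twist":0,"claw":0.04},{"slide":[0.001,0,0.023],"twist":0,"claw":0.04},{"slide":[0.001,0,0.023],"twist":0,"claw":0.04},{"slide":[0.001,0,0.023],"twist":0,"claw":0.04},{"slide":[0.001,0,0.023],"twist":0,"claw":0.04}]';  python3 -c "
from h import *
o=st()"
```

```text
time_s: 15.85
eef_pos: [0.4053, -0.1489, 0.0186]
eef_rot: [[0.993, 0.12, -0.006], [0.12, -0.993, 0.001], [-0.006, -0.002, -1.0]]
force: [-3.3, 0.5, 6.6]
gripper_width: 0.0479
t 15.85 p [ 0.4053 -0.1489  0.0186] xang 6.89 tilt [-0.0057  0.001  -1.    ] F [-3.3  0.5  6.6] w 0.0479 q [-0.7   0.25  1.04  2.19 -0.29  0.84  0.64]
```

```bash
python3 -m inch '[{"slide":[0,0,0],"twist":0,"claw":0.055},{"slide":[0,0,0],"twist":0,"claw":0.064},{"slide":[0,0,0],"twist":0,"claw":0.064},{"slide":[0,0,0],"twist":0,"claw":0.064},{"slide":[0,0,-0.02],"twist":0,"claw":0.064},{"slide":[0,0,-0.06],"twist":0,"claw":0.064},{"slide":[0,0,-0.11],"twist":0,"claw":0.064},{"slide":[0,0,-0.16],"twist":0,"claw":0.064}]'; python3 -m inch '[{"slide":[0,0,-0.05],"twist":0,"claw":0.075},{"slide":[0,-0.03,-0.09],"twist":0,"claw":0.075},{"slide":[0,-0.08,-0.10],"twist":0,"claw":0.075},{"slide":[0.01,-0.13,-0.11],"twist":0,"claw":0.075},{"slide":[0.02,-0.18,-0.12],"twist":0,"claw":0.075},{"slide":[0.03,-0.23,-0.12],"twist":0,"claw":0.075},{"slide":[0.04,-0.28,-0.12],"twist":0,"claw":0.075},{"slide":[0.06,-0.32,-0.12],"twist":0,"claw":0.075}]';  python3 -c "
from h import *
o=st();print(delta([.5,.27,.3]))"
```

```text
time_s: 16.65
eef_pos: [0.4052, -0.1488, 0.1672]
eef_rot: [[0.993, 0.119, -0.008], [0.119, -0.993, -0.0], [-0.008, -0.001, -1.0]]
force: [1.6, 2.5, -1.0]
gripper_width: 0.0638
time_s: 17.45
eef_pos: [0.4264, 0.177, 0.2871]
eef_rot: [[0.993, 0.12, -0.008], [0.121, -0.993, 0.001], [-0.008, -0.002, -1.0]]
force: [0.6, -0.5, 1.1]
gripper_width: 0.0749
t 17.45 p [0.4264 0.177  0.2871] xang 6.92 tilt [-0.0078  0.0012 -1.    ] F [ 0.6 -0.5  1.1] w 0.0749 q [-1.04 -0.09  0.52  1.79  0.04  1.44 -0.41]
[ 0.0842 -0.0835 -0.0133]
```

```bash
python3 -m inch '[{"slide":[0.02,-0.02,0],"twist":0,"claw":0.075},{"slide":[0.04,-0.04,0],"twist":0,"claw":0.075},{"slide":[0.06,-0.06,0],"twist":0,"claw":0.075},{"slide":[0.084,-0.084,-0.01],"twist":0,"claw":0.075},{"slide":[0.084,-0.084,-0.013],"twist":0,"claw":0.075},{"slide":[0.084,-0.084,-0.013],"twist":0,"claw":0.075},{"slide":[0.084,-0.084,-0.013],"twist":0,"claw":0.075},{"slide":[0.084,-0.084,-0.013],"twist":0,"claw":0.075}]'
python3 - <<'E'
from h import *
o=st()
f=grab_frame('wrist');crop(f,0,0,560,420,'w4',1.42)
f=grab_frame('top');crop(f,320,180,460,290,'t4',4)
E
```

```text
time_s: 18.25
eef_pos: [0.4995, 0.2696, 0.2998]
eef_rot: [[0.993, 0.12, -0.008], [0.12, -0.993, 0.002], [-0.008, -0.003, -1.0]]
force: [-0.1, 0.8, 0.6]
gripper_width: 0.0752
t 18.25 p [0.4995 0.2696 0.2998] xang 6.87 tilt [-0.0079  0.0017 -1.    ] F [-0.1  0.8  0.6] w 0.0752 q [-1.04  0.19  0.55  1.51 -0.1   1.48 -0.37]
w4 (596, 795, 3)
t4 (440, 560, 3)
```

View pics/w4.png

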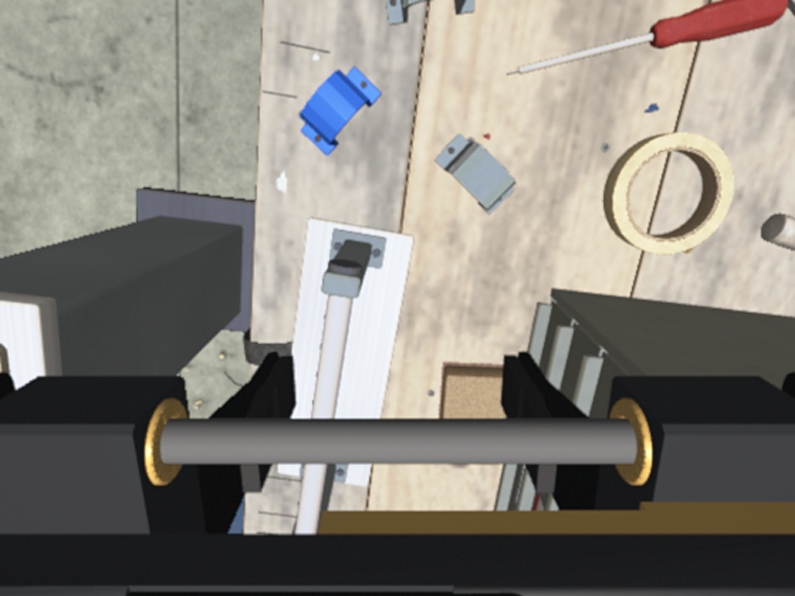

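View pics/t4.png

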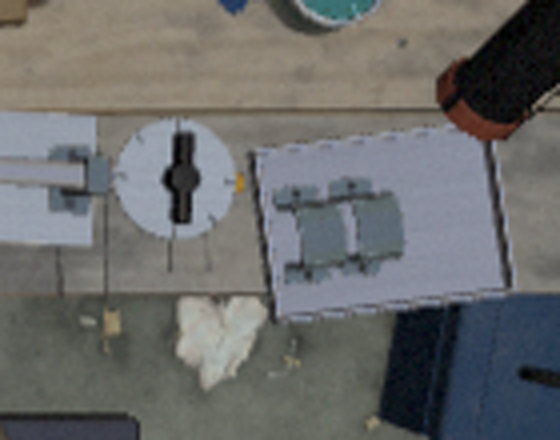

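Both dry clips stand upright side by side in the tray. In the wrist view, wet B has its foot at (455,152) and its crown corners near (478,138), (515,185), (492,212) and (447,172). Wet A is at the top edge.

Run:
```python
from h import *
o=get_obs();f=grab_frame('wrist')
P=lambda X,Y,z: ray(f,X/1.42,Y/1.42,z,o)
ang=lambda v:np.degrees(np.arctan2(v[1],v[0]))
c=[P(*p,.050) for p in((478,138),(515,185),(492,212),(447,172))]
print('crown',np.mean(c,0),'size',np.linalg.norm(c[0]-c[3]),np.linalg.norm(c[0]-c[1]),'x ang',ang(c[2]-c[3]),ang(c[1]-c[0]),'strap',ang(c[0]-c[3]),ang(c[1]-c[2]))
print('foot',P(455,152,.004),'bar',P(336,330,.13),P(314,490,.13))
f=grab_frame('top')
crop(f,180,185,240,235,'t5',10)
```

```text
crown [0.56002635 0.33745074 0.05      ] size 0.0355959599989708 0.048617348275502105 x ang -33.14824889301719 -41.94678407660804 strap 54.59221126173531 58.18843352698892
foot [0.53898655 0.35459187 0.004     ] bar [0.45970011 0.22115395 0.13      ] [0.45374083 0.08271932 0.13      ]
t5 (500, 600, 3)
```

View pics/t5.png

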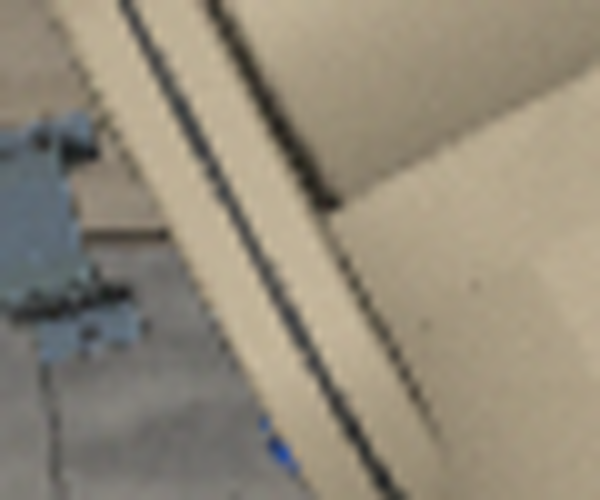

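```bash
python3 -m inch '[{"slide":[0.01,-0.03,0],"twist":8,"claw":0.08},{"slide":[0.03,-0.0592,0.02],"twist":16,"claw":0.08},{"slide":[0.05,-0.0592,0.05],"twist":24,"claw":0.08},{"slide":[0.0686,-0.0592,0.09],"twist":32,"claw":0.08},{"slide":[0.0686,-0.0592,0.13],"twist":40,"claw":0.08},{"slide":[0.0686,-0.0592,0.17],"twist":44,"claw":0.08},{"slide":[0.0686,-0.0592,0.20],"twist":44,"claw":0.08},{"slide":[0.0686,-0.0592,0.215],"twist":44,"claw":0.08}]'
python3 - <<'E'
from h import *
o=st();print(delta([.5605,.3365,.016]))
f=grab_frame('wrist');crop(f,0,0,560,420,'w5',1.42)
E
```

```text
time_s: 19.25
eef_pos: [0.5574, 0.3369, 0.0816]
eef_rot: [[0.798, -0.603, -0.011], [-0.603, -0.798, -0.0], [-0.008, 0.007, -1.0]]
force: [-0.9, 0.3, 0.0]
gripper_width: 0.0799
t 19.25 p [0.5574 0.3369 0.0816] xang -37.08 tilt [-1.080e-02 -4.000e-04 -9.999e-01] F [-0.9  0.3  0. ] w 0.0799 q [-1.04  0.56  0.59  1.56 -0.34  1.13 -1.02]
[ 0.0033 -0.002   0.0656]
w5 (596, 795, 3)
```

View pics/w5.png

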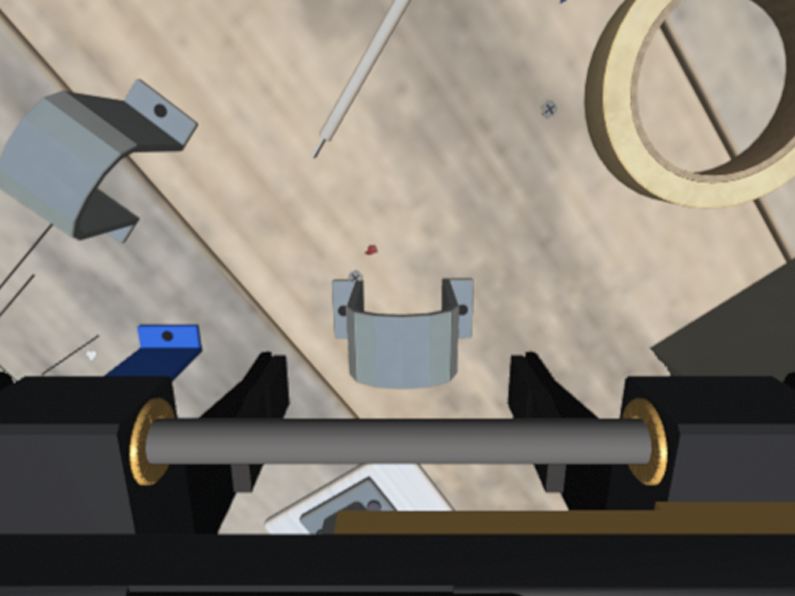

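Wet B sits squarely between the fingers: strap edges at rows 314 and 388, centre column 403. Wet A is visible at the upper left with its foot hole at (160,110).

Run:
```python
from h import *
o=get_obs();f=grab_frame('wrist')
P=lambda X,Y,z: ray(f,X/1.42,Y/1.42,z,o)
ang=lambda v:np.degrees(np.arctan2(v[1],v[0]))
a,b=P(403,314,.060),P(403,388,.060);print(np.linalg.norm(a-b),delta((a+b)/2,o))
h1,h2=P(342,311,.004),P(463,310,.004);print('feet holes',np.linalg.norm(h1-h2),ang(h2-h1),delta((h1+h2)/2,o))
print('A foot hole',P(160,110,.004),'foot edge dir',ang(P(197,124,.004)-P(137,80,.004)))
```

```text
0.032390692853600876 [ 0.0018 -0.0026  0.0206]
feet holes 0.06211493731104634 -36.360669930464326 [ 0.002  -0.0017  0.0766]
A foot hole [0.52820214 0.48062374 0.004     ] foot edge dir -74.01291252183549
```

```bash
python3 -m inch '[{"slide":[0.002,-0.002,0.02],"twist":0,"claw":0.08},{"slide":[0.002,-0.002,0.045],"twist":0,"claw":0.08},{"slide":[0.002,-0.002,0.06],"twist":0,"claw":0.075},{"slide":[0.002,-0.002,0.0656],"twist":0,"claw":0.07},{"slide":[0.002,-0.002,0.0656],"twist":0,"claw":0.06},{"slide":[0.002,-0.002,0.0656],"twist":0,"claw":0.05},{"slide":[0.002,-0.002,0.0656],"twist":0,"claw":0.04},{"slide":[0.002,-0.002,0.0656],"twist":0,"claw":0.04}]' 25; python3 -c "
from h import *
o=st()"; python3 -m inch '[{"slide":[0,0,0],"twist":0,"claw":0.04},{"slide":[0,0,-0.02],"twist":0,"claw":0.04},{"slide":[0,0,-0.06],"twist":0,"claw":0.04},{"slide":[0,0,-0.10],"twist":0,"claw":0.04},{"slide":[0,0,-0.14],"twist":0,"claw":0.04},{"slide":[0,0,-0.18],"twist":0,"claw":0.04},{"slide":[0,0,-0.21],"twist":-4,"claw":0.04},{"slide":[0,0,-0.21],"twist":-10,"claw":0.04}]';  python3 -c "
from h import *
o=st();print(delta([.453,.085,.225]))"
```

```text
time_s: 20.15
eef_pos: [0.5605, 0.3378, 0.0183]
eef_rot: [[0.798, -0.603, -0.009], [-0.603, -0.798, 0.001], [-0.008, 0.005, -1.0]]
force: [-1.6, 0.0, 2.3]
gripper_width: 0.0479
t 20.15 p [0.5605 0.3378 0.0183] xang -37.07 tilt [-9.e-03  9.e-04 -1.e+00] F [-1.6  0.   2.3] w 0.0479 q [-1.01  0.64  0.56  1.59 -0.38  1.03 -0.99]
time_s: 20.95
eef_pos: [0.5643, 0.3382, 0.2335]
eef_rot: [[0.892, -0.453, -0.003], [-0.453, -0.892, 0.005], [-0.005, -0.003, -1.0]]
force: [0.9, 0.3, -1.3]
gripper_width: 0.0479
t 20.95 p [0.5643 0.3382 0.2335] xang -26.92 tilt [-0.0031  0.0051 -1.    ] F [ 0.9  0.3 -1.3] w 0.0479 q [-1.04  0.44  0.61  1.38 -0.26  1.4  -0.9 ]
[0.0155 0.2761 0.0076]
```

```bash
python3 -m inch '[{"slide":[-0.03,0.025,0],"twist":-4,"claw":0.04},{"slide":[-0.06,0.05,0],"twist":-8,"claw":0.04},{"slide":[-0.0845,0.0766,0],"twist":-12,"claw":0.04},{"slide":[-0.065,0.117,0],"twist":-16,"claw":0.04},{"slide":[-0.045,0.157,0],"twist":-20,"claw":0.04},{"slide":[-0.025,0.197,0],"twist":-24,"claw":0.04},{"slide":[-0.005,0.237,0],"twist":-24.2,"claw":0.04},{"slide":[0.0159,0.276,0],"twist":-24.2,"claw":0.04}]';  python3 -c "
from h import *
o=st();print(delta([.4535,.085,.103]))"
```

```text
time_s: 21.75
eef_pos: [0.453, 0.0829, 0.2326]
eef_rot: [[0.999, -0.047, -0.003], [-0.047, -0.999, 0.006], [-0.003, -0.006, -1.0]]
force: [1.8, 0.2, -0.9]
gripper_width: 0.048
t 21.75 p [0.453  0.0829 0.2326] xang -2.71 tilt [-0.0031  0.0061 -1.    ] F [ 1.8  0.2 -0.9] w 0.048 q [-1.02 -0.1   0.71  1.89  0.06  1.33 -0.37]
[ 0.0008 -0.0013  0.1296]
```

```bash
python3 -m inch '[{"slide":[0.0008,0,0.02],"twist":0,"claw":0.04},{"slide":[0.0008,0,0.05],"twist":0,"claw":0.04},{"slide":[0.0008,0,0.08],"twist":0,"claw":0.04},{"slide":[0.0008,0,0.105],"twist":0,"claw":0.04},{"slide":[0.0008,0,0.118],"twist":0,"claw":0.04},{"slide":[0.0008,0,0.126],"twist":0,"claw":0.04},{"slide":[0.0008,0,0.129],"twist":0,"claw":0.04},{"slide":[0.0008,0,0.130],"twist":0,"claw":0.04}]';  python3 - <<'E'
from h import *
o=st()
f=grab_frame('wrist');crop(f,0,0,560,420,'w6',1.42)
E
```

```text
time_s: 22.55
eef_pos: [0.4538, 0.0838, 0.1031]
eef_rot: [[0.999, -0.047, -0.002], [-0.047, -0.999, 0.006], [-0.003, -0.006, -1.0]]
force: [0.2, 0.5, -1.2]
gripper_width: 0.0479
t 22.55 p [0.4538 0.0838 0.1031] xang -2.7 tilt [-0.0024  0.0064 -1.    ] F [ 0.2  0.5 -1.2] w 0.0479 q [-0.99  0.08  0.76  2.05 -0.07  1.03 -0.25]
w6 (596, 795, 3)
```

View pics/w6.png

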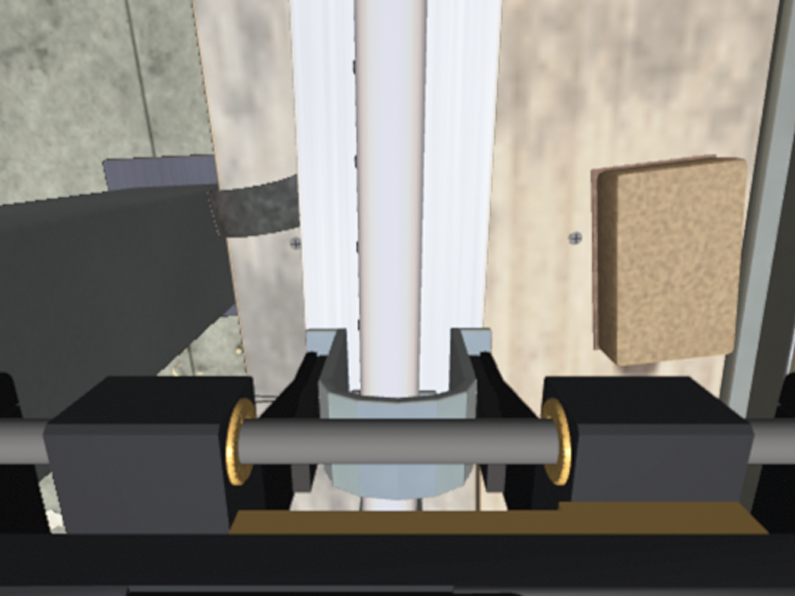

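The wet clip is astride the bar and well centred. I'll lower it 2.5 mm, release and retreat.

```bash
python3 -m inch '[{"slide":[0,0,0.0025],"twist":0,"claw":0.04},{"slide":[0,0,0.0025],"twist":0,"claw":0.05},{"slide":[0,0,0.0025],"twist":0,"claw":0.06},{"slide":[0,0,0.0025],"twist":0,"claw":0.08},{"slide":[0,0,0.0025],"twist":0,"claw":0.08},{"slide":[0,0,-0.03],"twist":0,"claw":0.08},{"slide":[0,0,-0.07],"twist":0,"claw":0.08},{"slide":[0,0,-0.12],"twist":0,"claw":0.08}]'; python3 -m inch '[{"slide":[0,-0.02,-0.04],"twist":0,"claw":0.08},{"slide":[0,-0.06,-0.05],"twist":-3,"claw":0.08},{"slide":[0,-0.11,-0.06],"twist":-6,"claw":0.08},{"slide":[0,-0.16,-0.06],"twist":-9,"claw":0.08},{"slide":[0,-0.21,-0.06],"twist":-12,"claw":0.08},{"slide":[0,-0.25,-0.06],"twist":-15,"claw":0.08},{"slide":[0.01,-0.28,-0.06],"twist":-18,"claw":0.08},{"slide":[0.02,-0.30,-0.06],"twist":-18.7,"claw":0.08}]'; python3 -c "
from h import *
o=st();print(delta([.4984,.472,.08]))"
```

```text
time_s: 23.4
eef_pos: [0.4532, 0.0826, 0.2237]
eef_rot: [[0.999, -0.048, -0.004], [-0.048, -0.999, 0.005], [-0.004, -0.005, -1.0]]
force: [1.2, 1.9, 0.0]
gripper_width: 0.0788
time_s: 24.2
eef_pos: [0.4869, 0.3841, 0.2843]
eef_rot: [[0.96, 0.28, -0.005], [0.28, -0.96, 0.005], [-0.004, -0.006, -1.0]]
force: [-0.8, -0.4, -0.2]
gripper_width: 0.08
t 24.2 p [0.4869 0.3841 0.2843] xang 16.29 tilt [-0.0051  0.0047 -1.    ] F [-0.8 -0.4 -0.2] w 0.08 q [-1.17  0.32  0.56  1.4  -0.18  1.47 -0.33]
[ 0.0365 -0.0799  0.2046]
```

```bash
python3 -m inch '[{"slide":[0.01,-0.03,0],"twist":0,"claw":0.08},{"slide":[0.02,-0.06,0.02],"twist":0,"claw":0.08},{"slide":[0.0365,-0.08,0.06],"twist":0,"claw":0.08},{"slide":[0.0365,-0.08,0.10],"twist":0,"claw":0.08},{"slide":[0.0365,-0.08,0.14],"twist":0,"claw":0.08},{"slide":[0.0365,-0.08,0.17],"twist":0,"claw":0.08},{"slide":[0.0365,-0.08,0.19],"twist":0,"claw":0.08},{"slide":[0.0365,-0.08,0.20],"twist":0,"claw":0.08}]'
python3 - <<'E'
from h import *
o=st()
f=grab_frame('wrist');crop(f,0,0,560,420,'w7',1.42)
E
```

```text
time_s: 25.0
eef_pos: [0.4975, 0.4714, 0.0821]
eef_rot: [[0.96, 0.281, -0.007], [0.281, -0.96, 0.002], [-0.006, -0.004, -1.0]]
force: [0.3, -0.7, 0.1]
gripper_width: 0.08
t 25.0 p [0.4975 0.4714 0.0821] xang 16.3 tilt [-0.0072  0.0023 -1.    ] F [ 0.3 -0.7  0.1] w 0.08 q [-1.16  0.6   0.49  1.46 -0.3   1.16 -0.34]
w7 (596, 795, 3)
```

View pics/w7.png

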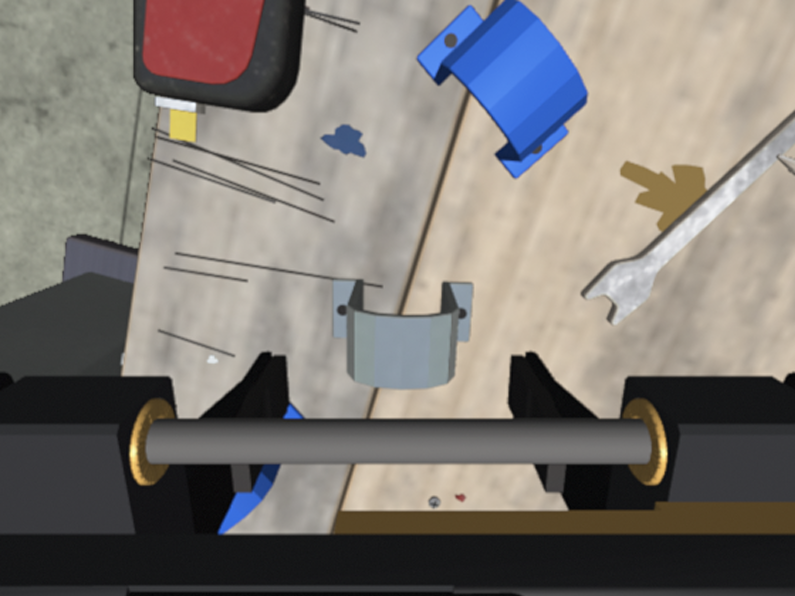

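Wet A is centred the same way (column 402, rows 315 to 388). A blue look-alike's corner at (290,410) is close to the left finger, so I'll check clearance.

Run:
```python
from h import *
o=get_obs();f=grab_frame('wrist')
P=lambda X,Y,z: ray(f,X/1.42,Y/1.42,z,o)
for z in(.004,.03,.058):print(z,delta(P(290,403,z),o),delta(P(303,415,z),o))
a,b=P(402,315,.060),P(402,388,.060);print(delta((a+b)/2,o))
h1,h2=P(342,310,.004),P(462,313,.004);v=h2-h1;print(np.degrees(np.arctan2(v[1],v[0])),delta((h1+h2)/2,o))
```

```text
0.004 [-0.0582  0.0522  0.0778] [-0.0515  0.0595  0.0777]
0.03 [-0.0519  0.0379  0.0518] [-0.0459  0.0444  0.0517]
0.058 [-0.045   0.0224  0.0238] [-0.0398  0.0281  0.0238]
[ 0.0025 -0.0018  0.0216]
14.95898880667786 [ 0.0029 -0.0007  0.0776]
```

```bash
python3 -m inch '[{"slide":[0.0025,-0.002,0.02],"twist":1,"claw":0.072},{"slide":[0.0025,-0.002,0.045],"twist":1,"claw":0.072},{"slide":[0.0025,-0.002,0.06],"twist":1,"claw":0.072},{"slide":[0.0025,-0.002,0.0655],"twist":1,"claw":0.07},{"slide":[0.0025,-0.002,0.0655],"twist":1,"claw":0.06},{"slide":[0.0025,-0.002,0.0655],"twist":1,"claw":0.05},{"slide":[0.0025,-0.002,0.0655],"twist":1,"claw":0.04},{"slide":[0.0025,-0.002,0.0655],"twist":1,"claw":0.04}]' 25; python3 -c "
from h import *
o=st()"; python3 -m inch '[{"slide":[0,0,0],"twist":0,"claw":0.04},{"slide":[0,0,-0.02],"twist":0,"claw":0.04},{"slide":[0,0,-0.06],"twist":0,"claw":0.04},{"slide":[0,0,-0.10],"twist":0,"claw":0.04},{"slide":[0,0,-0.14],"twist":0,"claw":0.04},{"slide":[0,0,-0.18],"twist":0,"claw":0.04},{"slide":[0,0,-0.21],"twist":0,"claw":0.04},{"slide":[0,0,-0.21],"twist":6,"claw":0.04}]';  python3 -c "
from h import *
o=st();print(delta([.459,.180,.235]))"
```

```text
time_s: 25.9
eef_pos: [0.4997, 0.4749, 0.0189]
eef_rot: [[0.965, 0.264, -0.006], [0.264, -0.965, 0.004], [-0.004, -0.006, -1.0]]
force: [-1.6, -0.6, 3.9]
gripper_width: 0.0478
t 25.9 p [0.4997 0.4749 0.0189] xang 15.3 tilt [-0.0057  0.0042 -1.    ] F [-1.6 -0.6  3.9] w 0.0478 q [-1.14  0.68  0.46  1.49 -0.34  1.05 -0.34]
time_s: 26.7
eef_pos: [0.5026, 0.4749, 0.2346]
eef_rot: [[0.987, 0.161, -0.0], [0.161, -0.987, 0.01], [0.001, -0.01, -1.0]]
force: [0.7, 0.1, -1.2]
gripper_width: 0.0481
t 26.7 p [0.5026 0.4749 0.2346] xang 9.25 tilt [-5.000e-04  1.000e-02 -9.999e-01] F [ 0.7  0.1 -1.2] w 0.0481 q [-1.18  0.51  0.55  1.27 -0.27  1.42 -0.49]
[-0.0904  0.2841 -0.0034]
```

```bash
python3 -m inch '[{"slide":[-0.012,0.04,0],"twist":2,"claw":0.04},{"slide":[-0.024,0.08,0],"twist":4,"claw":0.04},{"slide":[-0.038,0.12,0],"twist":6,"claw":0.04},{"slide":[-0.051,0.16,0],"twist":8,"claw":0.04},{"slide":[-0.065,0.20,0],"twist":10,"claw":0.04},{"slide":[-0.078,0.24,0],"twist":12,"claw":0.04},{"slide":[-0.088,0.27,0],"twist":12,"claw":0.04},{"slide":[-0.092,0.284,0],"twist":12,"claw":0.04}]';  python3 -c "
from h import *
o=st();print(delta([.4575,.18,.104]))"
```

```text
time_s: 27.5
eef_pos: [0.4572, 0.1767, 0.2318]
eef_rot: [[0.999, -0.051, -0.001], [-0.051, -0.999, 0.011], [-0.001, -0.011, -1.0]]
force: [0.7, -0.2, -1.3]
gripper_width: 0.0475
t 27.5 p [0.4572 0.1767 0.2318] xang -2.94 tilt [-8.000e-04  1.130e-02 -9.999e-01] F [ 0.7 -0.2 -1.3] w 0.0475 q [-1.15 -0.    0.71  1.83 -0.01  1.31 -0.49]
[ 0.0003 -0.0019  0.1279]
```

```bash
python3 -m inch '[{"slide":[0,-0.002,0.02],"twist":0,"claw":0.04},{"slide":[0,-0.002,0.05],"twist":0,"claw":0.04},{"slide":[0,-0.002,0.08],"twist":0,"claw":0.04},{"slide":[0,-0.002,0.105],"twist":0,"claw":0.04},{"slide":[0,-0.002,0.118],"twist":0,"claw":0.04},{"slide":[0,-0.002,0.126],"twist":0,"claw":0.04},{"slide":[0,-0.002,0.129],"twist":0,"claw":0.04},{"slide":[0,-0.002,0.129],"twist":0,"claw":0.04}]';  python3 - <<'E'
from h import *
o=st()
f=grab_frame('wrist');a=f['image'];g=cv2.cvtColor(a,cv2.COLOR_RGB2GRAY)
# bar edges just beyond the clip and leg edges: column profile of rows
for v in (200,255):print(v,[int(x) for x in g[v,210:360:4]])
E
```

```text
time_s: 28.3
eef_pos: [0.4576, 0.1804, 0.1034]
eef_rot: [[0.999, -0.051, -0.0], [-0.051, -0.999, 0.012], [-0.001, -0.012, -1.0]]
force: [-0.0, 0.5, -0.2]
gripper_width: 0.0479
t 28.3 p [0.4576 0.1804 0.1034] xang -2.94 tilt [-2.000e-04  1.170e-02 -9.999e-01] F [-0.   0.5 -0.2] w 0.0479 q [-1.12  0.16  0.71  1.98 -0.13  1.04 -0.39]
200 [204, 192, 234, 233, 233, 236, 234, 235, 235, 233, 237, 237, 178, 212, 224, 226, 227, 227, 226, 225, 222, 210, 156, 240, 238, 240, 241, 244, 239, 240, 241, 240, 244, 225, 187, 190, 177, 174]
255 [79, 11, 17, 19, 21, 71, 71, 64, 61, 238, 238, 240, 163, 211, 223, 226, 227, 227, 226, 224, 221, 204, 177, 238, 238, 241, 240, 58, 61, 70, 71, 23, 22, 15, 12, 217, 205, 203]
```

```bash
python3 -m inch '[{"slide":[0,0,0.0015],"twist":0,"claw":0.04},{"slide":[0,0,0.0015],"twist":0,"claw":0.05},{"slide":[0,0,0.0015],"twist":0,"claw":0.06},{"slide":[0,0,0.0015],"twist":0,"claw":0.08},{"slide":[0,0,0.0015],"twist":0,"claw":0.08},{"slide":[0,0,-0.03],"twist":0,"claw":0.08},{"slide":[0,0,-0.07],"twist":0,"claw":0.08},{"slide":[0,0,-0.12],"twist":0,"claw":0.08}]'; python3 -m inch '[{"slide":[0,0.02,-0.04],"twist":8,"claw":0.06},{"slide":[0,0.05,-0.06],"twist":16,"claw":0.06},{"slide":[0,0.08,-0.06],"twist":24,"claw":0.06},{"slide":[0,0.11,-0.06],"twist":32,"claw":0.06},{"slide":[0,0.14,-0.06],"twist":40,"claw":0.06},{"slide":[0,0.17,-0.06],"twist":48,"claw":0.06},{"slide":[0,0.19,-0.06],"twist":56,"claw":0.06},{"slide":[0,0.20,-0.06],"twist":64,"claw":0.06}]'; python3 -c "
from h import *
o=st();print(delta([.446,-.030,.2]))"
```

```text
time_s: 29.15
eef_pos: [0.4569, 0.1784, 0.2241]
eef_rot: [[0.999, -0.052, -0.002], [-0.051, -0.999, 0.01], [-0.002, -0.01, -1.0]]
force: [0.9, 1.1, 0.8]
gripper_width: 0.0791
time_s: 29.95
eef_pos: [0.4465, -0.0241, 0.2823]
eef_rot: [[0.384, -0.923, -0.001], [-0.923, -0.384, 0.011], [-0.011, -0.003, -1.0]]
force: [-0.8, -0.1, 0.4]
gripper_width: 0.0596
t 29.95 p [ 0.4465 -0.0241  0.2823] xang -67.44 tilt [-0.0012  0.011  -0.9999] F [-0.8 -0.1  0.4] w 0.0596 q [-0.92 -0.2   0.79  1.84  0.13  1.45 -1.34]
[0.0061 0.0029 0.0822]
```

```bash
python3 -m inch '[{"slide":[0.0063,0.003,0],"twist":8,"claw":0.06},{"slide":[0.0063,0.003,0.01],"twist":16,"claw":0.06},{"slide":[0.0063,0.003,0.03],"twist":24,"claw":0.06},{"slide":[0.0063,0.003,0.06],"twist":25.3,"claw":0.06},{"slide":[0.0063,0.003,0.09],"twist":25.3,"claw":0.06},{"slide":[0.0063,0.003,0.115],"twist":25.3,"claw":0.06},{"slide":[0.0063,0.003,0.124],"twist":25.3,"claw":0.06},{"slide":[0.0063,0.003,0.124],"twist":25.3,"claw":0.06}]' 30; python3 -c "
from h import *
o=st()"
```

```text
time_s: 30.75
eef_pos: [0.4454, -0.0298, 0.1577]
eef_rot: [[-0.048, -0.999, -0.003], [-0.999, 0.048, 0.01], [-0.01, 0.003, -1.0]]
force: [-0.2, -0.8, 0.3]
gripper_width: 0.0598
t 30.75 p [ 0.4454 -0.0298  0.1577] xang -92.75 tilt [-0.0029  0.0102 -0.9999] F [-0.2 -0.8  0.3] w 0.0598 q [-0.86 -0.07  0.82  2.03  0.04  1.16 -1.68]
```

```bash
python3 -m inch '[{"slide":[0,0,0],"twist":0,"claw":0.04},{"slide":[0,0,0],"twist":0,"claw":0.02},{"slide":[0,0,0],"twist":0,"claw":0.005},{"slide":[0,0,0],"twist":0,"claw":0.005},{"slide":[0,0,0],"twist":0,"claw":0.005},{"slide":[0,0,0],"twist":0,"claw":0.005},{"slide":[0,0,0],"twist":-4,"claw":0.005},{"slide":[0,0,0],"twist":-8,"claw":0.005}]'; python3 -c "
from h import *
o=st()"; python3 -m inch '[{"slide":[0,0,0],"twist":-7,"claw":0.005},{"slide":[0,0,0],"twist":-14,"claw":0.005},{"slide":[0,0,0],"twist":-21,"claw":0.005},{"slide":[0,0,0],"twist":-28,"claw":0.005},{"slide":[0,0,0],"twist":-34,"claw":0.005},{"slide":[0,0,0],"twist":-36.5,"claw":0.005},{"slide":[0,0,0],"twist":-36.5,"claw":0.005},{"slide":[0,0,0],"twist":-36.5,"claw":0.005}]'; python3 -c "
from h import *
o=st()"
```

```text
time_s: 31.55
eef_pos: [0.4456, -0.032, 0.1577]
eef_rot: [[0.093, -0.996, -0.003], [-0.996, -0.093, 0.008], [-0.008, 0.002, -1.0]]
force: [1.6, -9.4, 0.6]
gripper_width: 0.0097
t 31.55 p [ 0.4456 -0.032   0.1577] xang -84.69 tilt [-0.0025  0.0075 -1.    ] F [ 1.6 -9.4  0.6] w 0.0097 q [-0.86 -0.07  0.83  2.03  0.05  1.16 -1.53]
time_s: 32.35
eef_pos: [0.4454, -0.0317, 0.1577]
eef_rot: [[0.666, -0.746, -0.003], [-0.746, -0.666, 0.008], [-0.008, -0.003, -1.0]]
force: [-2.0, 2.1, 1.7]
gripper_width: 0.0096
t 32.35 p [ 0.4454 -0.0317  0.1577] xang -48.25 tilt [-0.0029  0.0078 -1.    ] F [-2.   2.1  1.7] w 0.0096 q [-0.9  -0.07  0.86  2.03  0.05  1.16 -0.9 ]
```

```bash
python3 -m inch '[{"slide":[0,0,0],"twist":-0.5,"claw":0.005},{"slide":[0,0,0],"twist":-0.5,"claw":0.005},{"slide":[0,0,0],"twist":-0.5,"claw":0.005},{"slide":[0,0,0],"twist":-0.5,"claw":0.02},{"slide":[0,0,0],"twist":-0.5,"claw":0.04},{"slide":[0,0,0],"twist":-0.5,"claw":0.05},{"slide":[0,0,-0.02],"twist":-0.5,"claw":0.05},{"slide":[0,0,-0.06],"twist":-0.5,"claw":0.05}]'; python3 -m inch '[{"slide":[0,0,-0.05],"twist":-8,"claw":0.05},{"slide":[0.02,0.03,-0.07],"twist":-16,"claw":0.05},{"slide":[0.03,0.05,-0.07],"twist":-24,"claw":0.05},{"slide":[0.03,0.06,-0.07],"twist":-32,"claw":0.05},{"slide":[0.03,0.06,-0.07],"twist":-40,"claw":0.05},{"slide":[0.03,0.06,-0.07],"twist":-45,"claw":0.05},{"slide":[0.03,0.06,-0.07],"twist":-45,"claw":0.05},{"slide":[0.03,0.06,-0.07],"twist":-45,"claw":0.05}]'
python3 - <<'E'
from h import *
o=st()
f=grab_frame('wrist');crop(f,0,0,560,420,'w8',1.42)
E
```

```text
time_s: 33.15
eef_pos: [0.444, -0.0325, 0.2165]
eef_rot: [[0.672, -0.74, -0.007], [-0.74, -0.672, 0.006], [-0.009, 0.002, -1.0]]
force: [1.2, 1.0, 0.6]
gripper_width: 0.0421
time_s: 33.95
eef_pos: [0.4203, -0.0953, 0.2864]
eef_rot: [[0.999, -0.051, -0.007], [-0.051, -0.999, 0.006], [-0.007, -0.006, -1.0]]
force: [-0.9, -0.2, -0.2]
gripper_width: 0.05
t 33.95 p [ 0.4203 -0.0953  0.2864] xang -2.91 tilt [-0.007  0.006 -1.   ] F [-0.9 -0.2 -0.2] w 0.05 q [-0.99 -0.34  0.91  1.86  0.26  1.5  -0.18]
w8 (596, 795, 3)
```

View pics/w8.png

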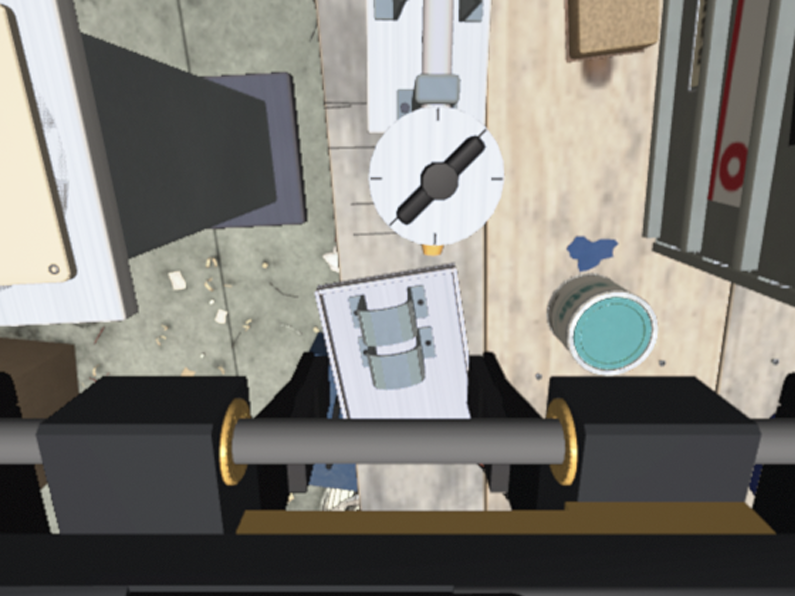

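The handle runs from (403,216) to (480,142), pointing at the middle mark (484,133), and both dry clips stand in the tray. Last picture: a top-camera check of the bar and the bench.

Run:
```python
from h import *
o=get_obs();f=grab_frame('wrist')
P=lambda X,Y,z: ray(f,X/1.42,Y/1.42,z,o)
ang=lambda v:np.degrees(np.arctan2(v[1],v[0]))
h=ang(P(480,142,.182)-P(403,216,.182));b=ang(P(438,115,.151)-P(435,238,.151));m=ang(P(497,179,.151)-P(376,179,.151));print(h,b,m,'rel',h-(b-90),h-m,'mid mark',ang(P(484,133,.151)-P(437,178,.151)))
f=grab_frame('top');crop(f,130,150,460,280,'t9',2.4)
```

```text
40.92328687852503 86.96975794769993 -2.8518658023858032 rel 43.9535289308251 43.775152680910836 mid mark 40.72368627379019
t9 (312, 792, 3)
```

View pics/t9.png

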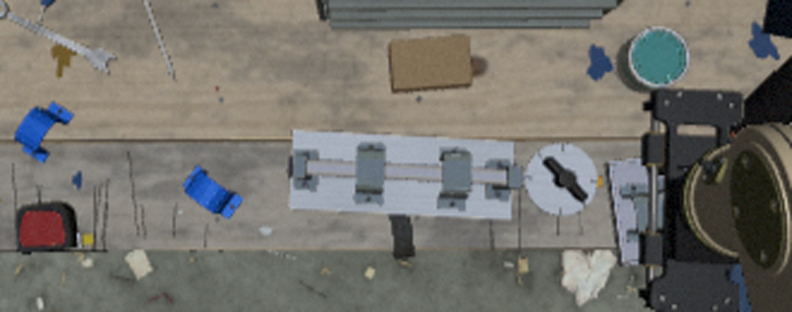

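The top view shows both wet clips astride the bar, well apart at (370,172) and (457,178). There are no grey clips left on the bench, and the bystanders haven't moved.

```bash
python3 -c "
from bench import *
print(sign_off())"
```

```text
the job is handed in; nothing more can be done
None
```

The rack is changed over and handed in at about 34 s of robot time; `sign_off()` reported no verdict.

In the order asked, I:
1. Turned the valve fully shut.
2. Stood both dry clips on their feet in the tray.
3. Hung both primed clips astride the bar.
4. Set the valve half open and moved the arm clear.

Last checks:
- **Valve:** The shut position looked square to the bar in the picture. The handle now points at the middle mark. It measured about 44 degrees in the wrist picture, but gripper yaw at release gave about 45, so the two disagree by about a degree.
- **Tray:** Two clips are standing side by side, a few millimetres apart.
- **Bar:** Two clips are astride it, roughly 60 mm clear of each other.
- **Bench:** No grey clips are left standing there. The sanding block, tape measure, paint tin and blue look-alikes look unmoved.
- **Forces:** Wrist force readings at the end of each move stayed under about 20 N.

I saw only two dry and two primed clips at the start. I never saw a clip get knocked aside.

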